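Close the brush-cleaner can until its neck clicks

TASK

Close the brush-cleaner can for the day: pick up the red cap, set it gently down over the brass bar in the can's neck until it sits fully down, and turn it clockwise until you feel the neck click. Stop after that one click (a second one spoils the seal), let go of the cap and leave everything else on the table where it is.

Things in the scene. Friction and masses are not known exactly. Their poses are not given: they have to be found in the camera images.
- can: round aluminium can with a blue band, fixed to the table: 150 mm diameter, 110 mm high to its shoulder; a dark neck (72 mm diameter) stands in the middle up to 128 mm and carries the white plug disc (66 mm diameter, top at 136 mm). Origin: centre of its underside, z up. A careful push is fine; a hard one (55 N and more) damages the neck
- plug_c (a point): point on the can's axis, 139 mm above the table, at the height of the small steel seat (47 mm diameter) on which the cap comes to rest. z up; x points to the red mark on the plug disc's rim, and turns with the disc. On the seat stands the brass drive bar: 32 mm long, 9 wide, 13 tall, its top and ends rounded; at the start it lies along this x axis
- plug_mark (a point): red mark on the plug disc, 28 mm from its axis. Clockwise, bar and disc turn together for an unknown 0.1 to 0.9 rad (drag 0.06 N m) to a hidden stop. Then only the bar goes on, over a sprung 12-tooth click wheel: torque rises to about 0.3 N m, falls to nothing or below, and the bar drops into the next notch, 0.524 rad on, and stays there. Let go earlier it springs back
- cap: loose red cap, 46 mm diameter, 40 high, about 60 g, upright on the table. Origin: centre of its underside, z up. Upper 26 mm: solid round ribbed grip (take it across at any yaw, some 27 mm above the underside). Below: one slot 34.5 x 11.5 mm, 14 deep, along the cap's x, that drops over the bar either way round (0.08 rad of play). Fully down, its underside is level with plug_c
- cap_mark (a point): one end of the white stripe on top of the cap (the stripe runs along the slot, through the centre): 20 mm from the cap's axis along the cap's x, 40 mm above its underside
- bucket: yellow two-part water bucket, 100 x 150 x 110 mm, loose; a bystander. Origin: centre of its underside
- tube_red: paint tube with red band, lying, about 105 x 32 x 18 mm, between the cap's and the can's places; a bystander. Origin: centre of its underside
- tube_pink: paint tube with pink band, lying, about 105 x 32 x 18 mm; a bystander
- brush: paint brush, 200 mm, lying; a bystander
- jar: small closed amber jar, 60 mm diameter, 65 mm high; a bystander
- white_cap: small plain white tube cap, 28 mm diameter, 18 mm high; a bystander, not the can's cap
- mug: blue mug, 76 mm diameter, 85 mm high; a bystander
Things that resemble listed ones, but are neither listed nor needed, are in the scene too. There is more than one size of the cap; the one meant has the size given above.

How it is judged:
On the way, in this order (a step that is already met when the one before it is completed fails the run):
1. the cap sits fully down over the bar, not yet clicked (z of cap in the frame of plug_c below 0.003 m and horizontal distance between cap and plug_c below 0.003 m and angle between the x axis of cap and the x axis of plug_c, either way round below 0.2 rad and angle between cap's own z axis and vertical below 0.07 rad), for 0.1 s.
2. the neck has clicked: the cap is one notch clockwise of the plug's mark (((y of cap_mark in the frame of plug_c below -0.0072 m and x of cap_mark in the frame of plug_c above 0.0124 m) or (y of cap_mark in the frame of plug_c above 0.0072 m and x of cap_mark in the frame of plug_c below -0.0124 m)) and z of cap in the frame of plug_c below 0.003 m and horizontal distance between cap and plug_c below 0.003 m), for 0.1 s.
At the end, for the whole second after the job is handed in: The cap sits fully down on the neck (underside within 3 mm of the seat's height, centred within 3 mm, within 4 degrees of upright), one notch (0.37 to 0.9 rad) clockwise past the plug's mark either way round, released and at rest (all of step 2 and angle between cap's own z axis and vertical below 0.07 rad and linear speed of cap below 0.02 m/s); the robot touches nothing.
It fails at once if the cap was turned on to a second click (more than 0.92 rad past the plug's mark), or by as much the wrong way (z of cap in the frame of plug_c below 0.003 m and horizontal distance between cap and plug_c below 0.003 m and angle between the x axis of cap and the x axis of plug_c, either way round above 0.92 rad).
It fails at once if the can or its neck was pushed harder than 55 N (contact force between can and anything else above 55 N).
It fails at once if a bystander was disturbed (moved more than 30 mm) (distance of any of bucket, tube_red, tube_pink, brush, jar, white_cap, mug from where it was at the start of the episode above 0.03 m).
It also fails if it takes over 58 s, if anything falls off the work surface, if the arm or the gripper's body presses on something with over 40 N, if the wrist force passes 120 N, or if a joint passes its speed limit or range.

ROBOT

A 6-joint arm with a two-finger parallel gripper is mounted at the origin on the work surface. World frame = base frame: x ahead of the robot, y to its left, z up, the work surface at z = 0. Lengths are in m, angles in rad, forces in N, time in s.
With the tool pointing down it reaches from about 0.375 to 0.975 m from the base axis. Payload 3.8 kg.
Tool frame: the origin (TCP) lies on the centre line of the jaws, within the pads' length; the fingertips stand 14 mm ahead of it and the grasp point (between the pads) lies 5 mm behind it; z points along the fingers, x is the direction in which the jaws open and shut, and the axes are right-handed (so a half turn about z gives the same grasp; the last joint's range is limited). The gripper opens to 85 mm and grips with 20 to 120 N. Pads are 22 mm wide; open, the fingers measure 114 mm over their backs; the gripper's body (76 mm by 85 mm) begins 54 mm behind the grasp point. The pads swing forward as they close: fully open they stand 13 mm farther back than shut.
Start: joints at [-0.037, 0.264, 1.604, -0, 1.274, -0.037], TCP at [0.675, -0, 0.245] pointing down, gripper open.
Joint ranges: [-2.63, 2.63], [-0.94, 2.18], [0.31, 2.57], [-1.31, 4.45], [0, 2.66], [-2.55, 2.55]. Speed limits (rad/s): [2.57, 2.57, 3.14, 3.14, 3.14, 3.14].

INTERFACE

Orientations are given as a rotation vector (axis times angle).
In Python, from workcell import bot gives the robot as it stands. The module is installed in compiled form; this text tells all that it offers.
- The arm moves only by the tool arm_command, never from a script. Its argument "steps" is one flat list of numbers, 7 for each row, row after row: the shift along the tool's x, y, z in units of 30 mm (1.0 is 30 mm), then the turn, a rotation vector about the tool's x, y, z in units of 6 degrees (1.0 is 6 degrees), then the opening, from 0 (shut) to 1 (fully open). In form: [tx, ty, tz, ax, ay, az, fingers, tx, ty, tz, ax, ay, az, fingers, ...]. A call has 1 to 10 rows; each row shifts and turns the commanded pose from where the row before left it, along the tool's axes as they then stand; what a row does not reach is not made up. A row lasts 1/8 s, in which the tool goes at most 62.5 mm and 10.7 degrees, less where a joint would pass 70% of its speed; a pose out of reach is approached as far as the arm can. A call is refused whole if a number of a shift passes 1 or a number of a turn 1, either way. A call with a gripper value outside its range is refused whole. The fingers move at their own pace and stop on an object; "squeeze" is the grip in N (left out, the last holds). Time passes only in rows, so rows that do not move let the fingers close. It gives the time, the measured TCP pose, the force and the opening at its end, in the units of the state.
- bot.read_state(): the state, without advancing time (a new reading comes with each control period).
- bot.read_camera(name): name is "scene" or "side" or "wrist"; returns a dict with "img" (400x640x3 uint8, red, green, blue), "camera_matrix" (3x3 intrinsics, pixels), "pose" (4x4, takes a point from camera to world coordinates); the wrist camera has in their place "T_tool_cam" (4x4, takes a point from camera to tool coordinates, whose origin is the TCP and whose axes are the tool frame's). Camera axes: x right, y down, z forward; pixel columns grow to the right and rows downward; lengths in m; the calibration is good to about 2 mm. A picture is of the moment at which its call begins: read the wrist's pose just before it. There is no depth.
- bot.finish_job(): hands the job in, once; it reports no verdict.
The state is a dict: "time": time; "q": joint angles; "joint_vel": joint speeds; "joint_torque": joint torques, N m; "tool_pos": TCP position; "tcp_rot": TCP orientation; "wrist_force": force on the tool from outside, world axes, zero at the start; "torque": the same for the moment, N m; "width": opening from 0.0 (shut) to 1.0 (fully open).
Only numpy, scipy, OpenCV 4.12 (cv2) and the standard library are available. Lean on these libraries where they do the work, as an engineer would, in place of code of your own. Each camera call takes 0.05 s, during which the arm holds its last target.

## Working session

There is one attempt and no reset: what is moved stays moved. The work goes in short steps, Python scripts to look and compute and a tool call to move; the robot and the scene stay as the last step left them, time stands still between calls to the robot, and variables do not carry over. Pictures are saved under pics/ and viewed, and the job is handed in when it is done.

Besides the shell and the picture viewer there is one more tool, called after "Call:" as name(argument=value, ...), one argument or row to a line, values as JSON. arm_command: Moves the arm, as the interface text tells. Its arguments: {"type":"object","properties":{"steps":{"type":"array","items":{"type":"number"}},"squeeze":{"type":"number"}},"required":["steps"]}

```bash
mkdir -p pics; cat > h.py <<'E'
import numpy as np, cv2
from scipy.spatial.transform import Rotation as R
from workcell import bot
def cam(name):
    s=bot.read_state(); c=bot.read_camera(name)
    K=np.array(c["camera_matrix"])
    if name=="wrist":
        T=np.eye(4);T[:3,:3]=R.from_rotvec(s["tcp_rot"]).as_matrix();T[:3,3]=s["tool_pos"]
        P=T@np.array(c["T_tool_cam"])
    else: P=np.array(c["pose"])
    return np.array(c["img"]),K,P
def save(n,img): cv2.imwrite("pics/"+n,cv2.cvtColor(img,cv2.COLOR_RGB2BGR))
def p2w(K,P,uv,z):
    d=P[:3,:3]@np.linalg.solve(K,[uv[0],uv[1],1]); o=P[:3,3]
    return o+d*(z-o[2])/d[2]
def w2p(K,P,X):
    x=P[:3,:3].T@(np.array(X)-P[:3,3]); u=K@x; return u[:2]/u[2]
E
python3 - <<'E'
from h import *
import pickle
D={}
for n in ["scene","side","wrist"]:
    D[n]=cam(n); save(n+"0.png",D[n][0]); print(n,D[n][1].round(1).tolist(),D[n][2].round(3).tolist())
pickle.dump(D,open("d0.pkl","wb"))
print(bot.read_state())
E
```

```text
scene [[429.4, 0.0, 317.9], [0.0, 429.4, 201.7], [0.0, 0.0, 1.0]] [[0.093, 0.631, -0.77, 1.448], [0.996, -0.066, 0.066, -0.092], [-0.009, -0.773, -0.635, 0.811], [0.0, 0.0, 0.0, 1.0]]
side [[417.2, 0.0, 320.6], [0.0, 417.2, 199.7], [0.0, 0.0, 1.0]] [[0.871, -0.292, 0.395, 0.089], [-0.491, -0.54, 0.683, -0.835], [0.014, -0.789, -0.614, 0.857], [0.0, 0.0, 0.0, 1.0]]
wrist [[305.0, 0.0, 321.1], [0.0, 305.0, 200.6], [0.0, 0.0, 1.0]] [[1.0, 0.002, -0.002, 0.673], [0.001, -0.961, -0.278, 0.07], [-0.002, 0.278, -0.961, 0.373], [0.0, 0.0, 0.0, 1.0]]
{'time': 0.15, 'q': array([-3.68831128e-02,  2.64610528e-01,  1.60509716e+00, -3.88775783e-05,
        1.27370587e+00, -3.69067228e-02]), 'joint_vel': array([-0.00079174, -0.00118642, -0.00446578, -0.00059445, -0.0004396 ,
       -0.00012623]), 'joint_torque': array([-4.44535381e-04, -5.15905774e+01, -3.67958951e+01, -2.06692371e-04,
        8.09489022e-03,  2.50629785e-05]), 'tool_pos': array([6.74437879e-01, 1.78782281e-05, 2.44207596e-01]), 'tcp_rot': array([-3.14156132e+00, -5.50163871e-05,  2.86045613e-03]), 'wrist_force': array([-0.03954178,  0.09647258,  0.53439441]), 'torque': array([0.02410634, 0.04967821, 0.01124232]), 'width': 1.0026483036874814}
```

View pics/scene0.png

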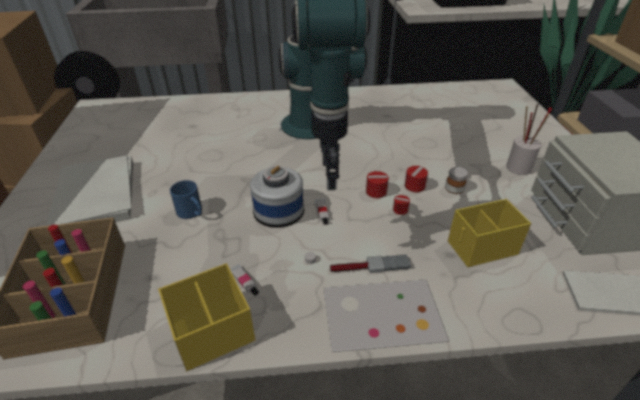

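View pics/side0.png

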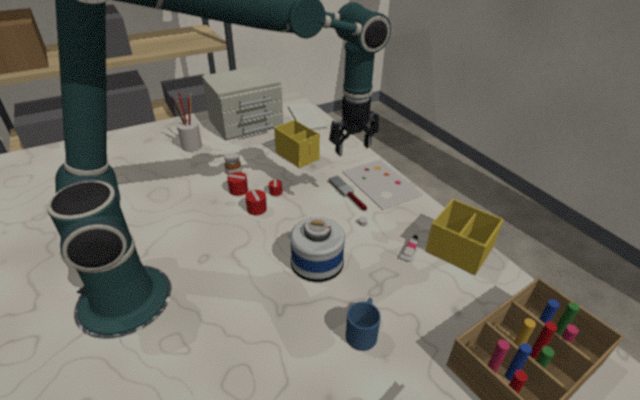

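View pics/wrist0.png

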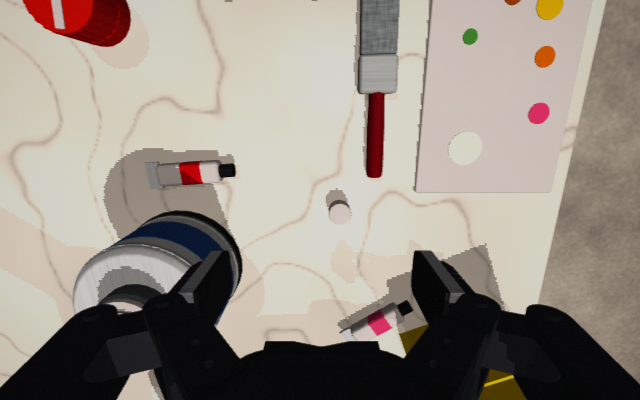

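```bash
python3 - <<'E'
from h import *
import pickle
D=pickle.load(open("d0.pkl","rb"))
a=D["scene"][0][150:225,350:480]; b=D["side"][0][140:290,215:355]
a=cv2.resize(a,None,fx=6,fy=6,interpolation=cv2.INTER_CUBIC);b=cv2.resize(b,None,fx=4,fy=4,interpolation=cv2.INTER_CUBIC)
save("sc1.png",a);save("si1.png",b)
for n in ["scene","side"]:
    im,K,P=D[n]; h=cv2.cvtColor(im,cv2.COLOR_RGB2HSV)
    m=(((h[...,0]<8)|(h[...,0]>172))&(h[...,1]>150)&(h[...,2]>60)).astype(np.uint8)
    k,l,s,c=cv2.connectedComponentsWithStats(m)
    for i in range(1,k):
        if s[i,4]>60:
            w=p2w(K,P,c[i],.025); d=np.linalg.norm(w-P[:3,3])
            print(n,s[i],c[i].round(1),w.round(3),"width mm",s[i,2]*d/K[0,0]*1000)
E
```

```text
scene [406 167  21  24 350] [415.7 179.8] [0.42  0.298 0.025] width mm 66.11718127383628
scene [367 179  20  18 315] [376.4 187. ] [0.443 0.171 0.025] width mm 60.692116289136074
scene [394 200  14  14 150] [400.4 206.6] [0.541 0.221 0.025] width mm 40.458457506856085
scene [ 48 226  13  14 112] [ 54.1 232. ] [ 0.548 -0.725  0.025] width mm 40.94658985684307
scene [332 264  35   7 148] [348.6 266.5] [0.75  0.041 0.025] width mm 86.414822650548
scene [ 43 268  17  19 166] [ 50.1 276.5] [ 0.709 -0.675  0.025] width mm 48.56889009191185
side [228 177  38  38 618] [247.6 195.3] [0.426 0.225 0.025] width mm 126.47472919108208
side [269 181  13  14 129] [275.3 188.1] [0.522 0.218 0.025] width mm 43.938084275831734
side [531 322  27  37 303] [545.5 337. ] [ 0.827 -0.604  0.025] width mm 73.48853438209692
side [510 370  18  23 221] [519.4 380. ] [ 0.689 -0.646  0.025] width mm 44.98541794664446
```

View pics/sc1.png

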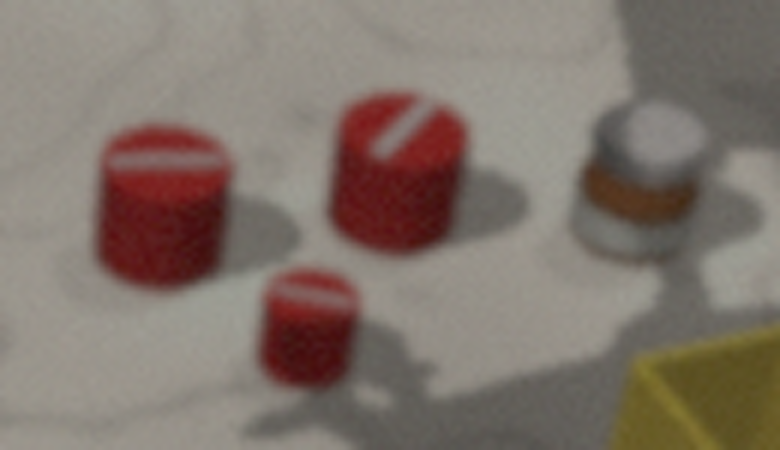

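View pics/si1.png

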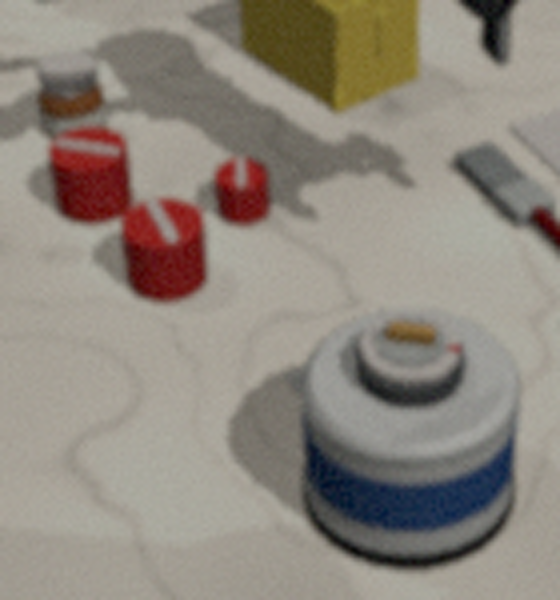

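The candidates in the scene picture are three red caps: (377,184), (416,178) and (402,204). The first two are about 22 px wide, roughly 64 mm, the same as the 60 mm jar beside them. The small one at (402,204) is about 16 px, roughly 46 mm, so it fits the description. I'll confirm that with the wrist camera.

Call:
arm_command(
  steps=[-0.75,-0.9,0,0,0,0,1,-0.75,-0.9,0,0,0,0,1,-0.75,-0.9,0,0,0,0,1,-0.75,-0.9,0,0,0,0,1,-0.75,-0.9,0,0,0,0,1,-0.75,-0.9,0,0,0,0,1,0,0,0,0,0,0,1,0,0,0,0,0,0,1],
)

```text
time: 1.15
tool_pos: [0.5402, 0.1618, 0.2452]
tcp_rot: [3.141, 0.001, 0.0]
wrist_force: [0.6, -0.3, -0.5]
width: 0.995
```

```bash
python3 - <<'E'
from h import *
import pickle
im,K,P=cam("wrist"); save("w1.png",im); pickle.dump((im,K,P),open("w1.pkl","wb"))
s=bot.read_state(); print(s["tool_pos"],s["tcp_rot"],s["q"],s["torque"])
h=cv2.cvtColor(im,cv2.COLOR_RGB2HSV)
m=(((h[...,0]<8)|(h[...,0]>172))&(h[...,1]>150)&(h[...,2]>60)).astype(np.uint8)
k,l,s,c=cv2.connectedComponentsWithStats(m)
for i in range(1,k):
  if s[i,4]>200: print(s[i],c[i])
E
```

```text
[0.54043011 0.16151443 0.24523492] [ 3.14118526e+00 -3.14705301e-04  5.09861355e-04] [ 2.46534546e-01  5.47114844e-02  1.84477982e+00 -5.01126345e-04
  1.24188603e+00  2.46896738e-01] [-0.00278799 -0.04890624 -0.00984944]
[ 157    0   85   82 4454] [199.68320611  42.42478671]
[ 287   95   42   45 1240] [307.43387097 117.19354839]
[ 190  136   71   64 3052] [226.0042595  166.03964613]
[465 230  17  61 602] [473.13289037 258.44684385]
[296 279  19  23 369] [304.9295393  289.99728997]
```

View pics/w1.png

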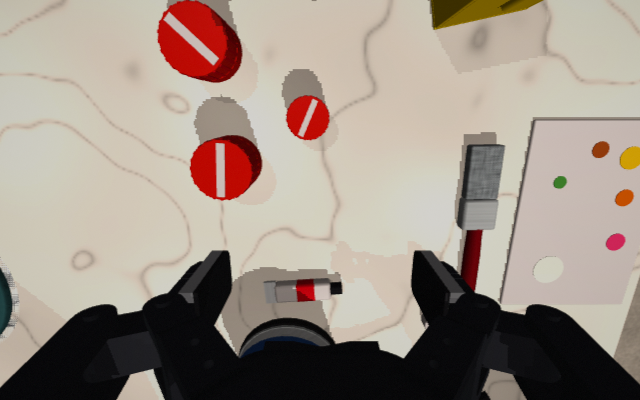

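```bash
python3 - <<'E'
from h import *
import pickle
im,K,P=pickle.load(open("w1.pkl","rb"))
save("w1c.png",cv2.resize(im[80:150,265:350],None,fx=8,fy=8,interpolation=cv2.INTER_CUBIC))
h=cv2.cvtColor(im,cv2.COLOR_RGB2HSV)
def ana(x0,y0,x1,y1,z):
    sub=np.zeros(im.shape[:2],bool); sub[y0:y1,x0:x1]=1
    red=((h[...,0]<8)|(h[...,0]>172))&(h[...,1]>150)&sub
    bright=red&(h[...,2]>200)
    wh=(h[...,1]<110)&(h[...,2]>130)&sub
    hull=np.zeros(im.shape[:2],np.uint8)
    pts=np.argwhere(bright)[:,::-1].astype(np.int32)
    hp=cv2.convexHull(pts); cv2.fillConvexPoly(hull,hp,1)
    W=np.array([p2w(K,P,p,z) for p in hp[:,0,:].astype(float)])
    (cx,cy),r=cv2.minEnclosingCircle(W[:,:2].astype(np.float32)); e=cv2.fitEllipse(W[:,:2].astype(np.float32)*1000)
    er=cv2.erode(hull,np.ones((3,3)))
    sp=np.argwhere(wh&(er>0))[:,::-1]
    S=np.array([p2w(K,P,p.astype(float),z)[:2] for p in sp]); m=S.mean(0); u,s,v=np.linalg.svd(S-m)
    print("circle",cx,cy,"d",2*r,e,"stripe",m,"ang",np.arctan2(v[0,1],v[0,0]),len(sp),"len",np.ptp((S-m)@v[0]))
for z in (.04,): ana(280,90,335,142,z); ana(180,130,265,203,z); ana(150,0,245,85,z)
E
```

```text
Traceback (most recent call last):
cv2.error: OpenCV(4.12.0) /io/opencv/modules/imgproc/src/drawing.cpp:2404: error: (-215:Assertion failed) points.checkVector(2, CV_32S) >= 0 in function 'fillConvexPoly'
```

View pics/w1c.png

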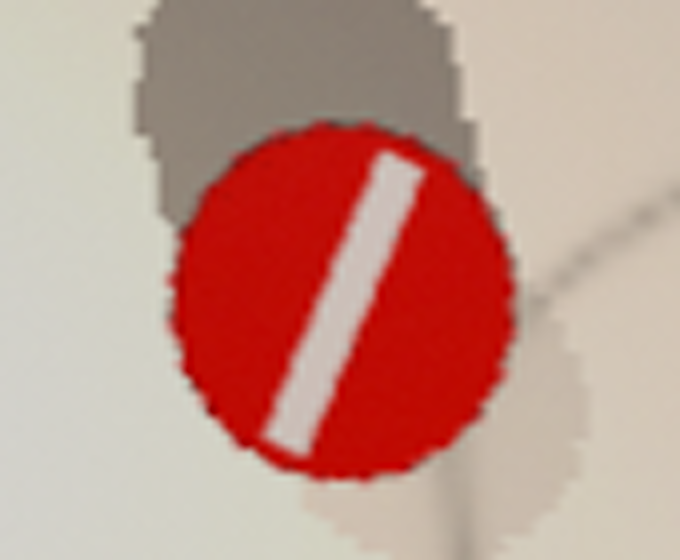

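```bash
cat > ana.py <<'E'
from h import *
def ana(im,K,P,x0,y0,x1,y1,z):
    h=cv2.cvtColor(im,cv2.COLOR_RGB2HSV)
    sub=np.zeros(im.shape[:2],bool); sub[y0:y1,x0:x1]=1
    red=((h[...,0]<8)|(h[...,0]>172))&(h[...,1]>150)&sub
    bright=red&(h[...,2]>165)
    wh=(h[...,1]<110)&(h[...,2]>130)&sub
    hull=np.zeros(im.shape[:2],np.uint8)
    pts=np.ascontiguousarray(np.argwhere(bright)[:,::-1]).astype(np.int32).reshape(-1,1,2)
    hp=cv2.convexHull(pts); cv2.fillConvexPoly(hull,hp,1)
    W=np.array([p2w(K,P,p,z) for p in hp[:,0,:].astype(float)])
    (cx,cy),r=cv2.minEnclosingCircle(W[:,:2].astype(np.float32)); e=cv2.fitEllipse(W[:,:2].astype(np.float32)*1000)
    er=cv2.erode(hull,np.ones((3,3)))
    sp=np.argwhere(wh&(er>0))[:,::-1]
    S=np.array([p2w(K,P,p.astype(float),z)[:2] for p in sp]); m=S.mean(0); u,s,v=np.linalg.svd(S-m,full_matrices=False)
    print("circle",cx,cy,"d",2*r,e,"stripe",m,"ang",np.arctan2(v[0,1],v[0,0]),len(sp),"len",np.ptp((S-m)@v[0]))
E
python3 - <<'E'
from ana import *
import pickle
w=pickle.load(open("w1.pkl","rb"))
for z in (.04,): ana(*w,280,90,335,142,z); ana(*w,180,130,265,203,z); ana(*w,150,0,245,85,z)
E
```

```text
circle 0.5246145129203796 0.22614699602127075 d 0.045233454555273056 ((524.5986328125, 226.18067932128906), (44.193077087402344, 44.71196746826172), 127.11505889892578) stripe [0.52441254 0.22674359] ang -1.9862355844630841 225 len 0.03936260874384662
circle 0.4274739623069763 0.17035776376724243 d 0.06879233568906784 ((427.46368408203125, 170.00970458984375), (67.22431945800781, 67.98819732666016), 43.38772964477539) stripe [0.4273476  0.17141965] ang -1.648115685020909 463 len 0.060010143723837304
circle 0.41510048508644104 0.2980805039405823 d 0.07823248952627182 ((411.7288818359375, 298.7345886230469), (65.9655532836914, 76.03255462646484), 28.259981155395508) stripe [0.41007934 0.30200647] ang 2.3876262155948837 633 len 0.06055687896770085
```

```bash
python3 - <<'E'
from h import *
import pickle
D=pickle.load(open("d0.pkl","rb"))
for n,c in (("scene",(275,171)),("side",(317.7,223))):
    im,K,P=D[n]; print(n,p2w(K,P,c,.15).round(3))
    a=im[c[1]-40:c[1]+60,int(c[0])-50:int(c[0])+50] if n=="scene" else im[190:290,270:370]
    save(n+"can.png",cv2.resize(a,None,fx=6,fy=6,interpolation=cv2.INTER_CUBIC))
E
```

```text
scene [ 0.506 -0.125  0.15 ]
side [ 0.49 -0.13  0.15]
```

View pics/scenecan.png

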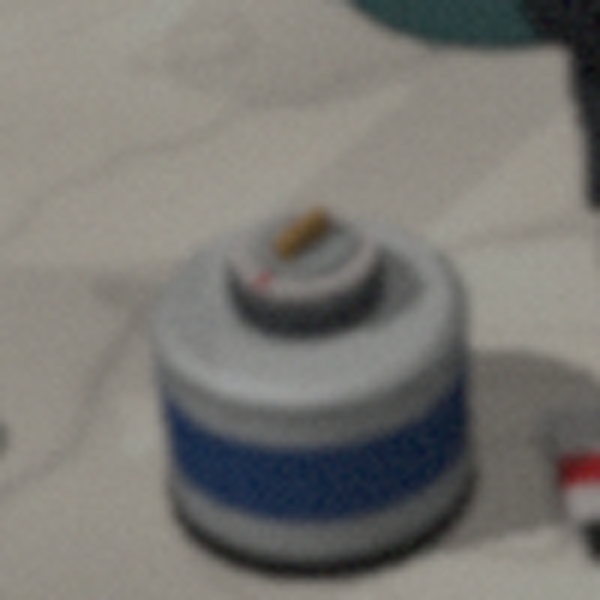

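Call:
arm_command(
  steps=[-0.13,1,-0.18,0,0,0,1,-0.13,1,-0.18,0,0,0,1,-0.13,1,-0.18,0,0,0,1,-0.13,1,-0.18,0,0,0,1,-0.13,1,-0.18,0,0,0,1,-0.13,1,-0.18,0,0,0,1,-0.13,1,-0.18,0,0,0,1,-0.13,1,-0.18,0,0,0,1,-0.13,1,-0.18,0,0,0,1,-0.13,1,-0.18,0,0,0,1],
)

```text
time: 2.45
tool_pos: [0.5009, -0.1402, 0.2994]
tcp_rot: [3.141, -0.003, 0.0]
wrist_force: [0.0, 0.0, 0.6]
width: 1.002
```

Call:
arm_command(
  steps=[0,0.8,0,0,0,0,1,0,0,0,0,0,0,1,0,0,0,0,0,0,1],
)

```text
time: 2.82
tool_pos: [0.5009, -0.1622, 0.299]
tcp_rot: [-3.141, 0.002, 0.001]
wrist_force: [-0.0, 0.2, 0.3]
width: 0.997
```

```bash
python3 - <<'E'
from h import *
import pickle
im,K,P=cam("wrist"); save("w2.png",im); pickle.dump((im,K,P),open("w2.pkl","wb"))
s=bot.read_state(); print(s["tool_pos"],s["tcp_rot"],s["q"],s["torque"])
print(w2p(K,P,(.5,-.127,.15)))
E
```

```text
[ 0.50097318 -0.16178637  0.29907933] [-3.14102297e+00  5.80843329e-04  5.57760293e-04] [-3.59945967e-01 -4.87431177e-02  1.84948252e+00  4.19066187e-04
  1.34138620e+00 -3.59671530e-01] [-0.00665299  0.0286711  -0.02429213]
[321.52137393 152.58062226]
```

View pics/w2.png

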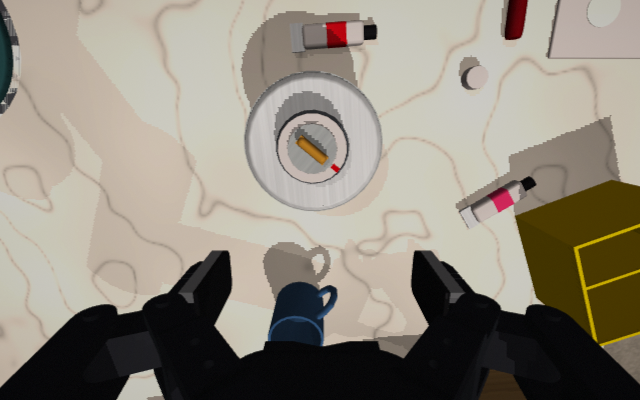

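```bash
python3 - <<'E'
from h import *
import pickle
im,K,P=pickle.load(open("w2.pkl","rb"))
save("w2c.png",cv2.resize(im[100:195,270:355],None,fx=6,fy=6,interpolation=cv2.INTER_CUBIC))
h=cv2.cvtColor(im,cv2.COLOR_RGB2HSV).astype(int)
sub=np.zeros(im.shape[:2],bool); sub[105:190,272:352]=1
hue,s,v=h[...,0],h[...,1],h[...,2]
def proj(m,z): return np.array([p2w(K,P,p.astype(float),z)[:2] for p in np.argwhere(m)[:,::-1]])
bar=sub&(hue>10)&(hue<28)&(s>140)
B=proj(bar,.1515); m=B.mean(0); u,sv,vt=np.linalg.svd(B-m,full_matrices=False)
print("bar",m,np.arctan2(vt[0,1],vt[0,0]),np.ptp((B-m)@vt[0])*1e3,np.ptp((B-m)@vt[1])*1e3,len(B))
red=sub&((hue<8)|(hue>172))&(s>130)
R_=proj(red,.136); print("mark",R_.mean(0),len(R_))
print(im[147,283:345:4])
E
```

```text
bar [ 0.49108583 -0.12432393] -0.6955873299147471 31.14090086637882 8.921820227336969 344
mark [ 0.51293079 -0.14336201] 43
[[196 183 176]
 [155 148 144]
 [154 154 150]
 [153 153 147]
 [145 141 132]
 [161 107  30]
 [176 118  32]
 [155 104  29]
 [ 78  51  17]
 [ 96  95  93]
 [125 123 120]
 [148 146 143]
 [148 147 144]
 [148 146 144]
 [197 185 177]
 [197 185 177]]
```

View pics/w2c.png

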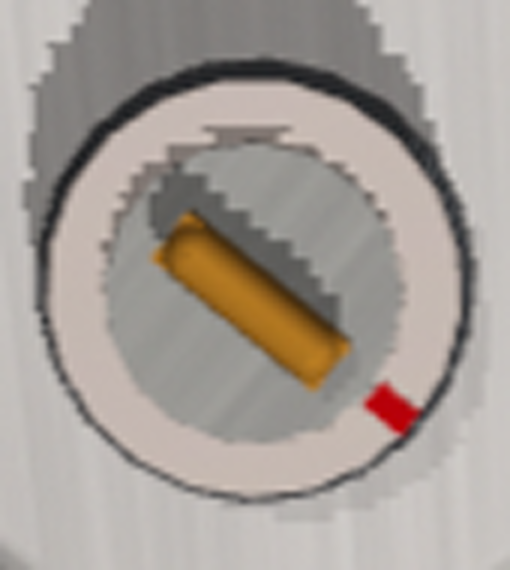

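```bash
python3 - <<'E'
from h import *
import pickle
im,K,P=pickle.load(open("w2.pkl","rb"))
h=cv2.cvtColor(im,cv2.COLOR_RGB2HSV).astype(int)
r,g,b=[im[...,i].astype(int) for i in range(3)]
def circ(m,z):
    hp=cv2.convexHull(np.ascontiguousarray(np.argwhere(m)[:,::-1]).astype(np.int32).reshape(-1,1,2))[:,0].astype(float)
    W=np.array([p2w(K,P,p,z)[:2] for p in hp])*1000
    print(cv2.fitEllipse(W.astype(np.float32)))
yy,xx=np.mgrid[:400,:640]
circ(((xx-312)**2+(yy-148)**2<38**2)&(r>120)&(r-b>8)&(h[...,1]<60)&(r>180),.136)
# steel seat
circ(((xx-312)**2+(yy-148)**2<26**2)&(abs(r-b)<8)&(r>80),.139)
E
```

```text
((490.8077392578125, -124.968994140625), (63.60683822631836, 63.96590042114258), 2.526988983154297)
((490.68157958984375, -124.82077026367188), (45.43644714355469, 45.95174026489258), 8.378334999084473)
```

Call:
arm_command(
  steps=[0.08,-1,0.3,0,0,0,1,0.08,-1,0.3,0,0,0,1,0.08,-1,0.3,0,0,0,1,0.08,-1,0.3,0,0,0,1,0.08,-1,0.3,0,0,0,1,0.08,-1,0.3,0,0,0,1,0.08,-1,0.3,0,0,0,1,0.08,-1,0.3,0,0,0,1,0.08,-1,0.3,0,0,0,1,0.08,-1,0.3,0,0,0,1],
)

```text
time: 4.12
tool_pos: [0.5246, 0.1399, 0.209]
tcp_rot: [-3.141, -0.002, -0.0]
wrist_force: [0.1, -0.1, -0.3]
width: 0.999
```

Call:
arm_command(
  steps=[0,-1,0.5,0,0,0,1,0,-1,0.5,0,0,0,1,0,-0.95,0.5,0,0,0,1,0,0,0.5,0,0,0,1,0,0,0,0,0,0,1],
)

```text
time: 4.75
tool_pos: [0.5233, 0.2262, 0.1475]
tcp_rot: [3.14, 0.002, -0.005]
wrist_force: [0.3, -0.3, -0.1]
width: 1.003
```

```bash
python3 - <<'E'
from h import *
s=bot.read_state(); print(s["time"],s["tool_pos"],s["tcp_rot"],s["q"],s["torque"])
im,K,P=cam("wrist"); save("w3.png",im)
E
```

```text
4.75 [0.52334752 0.22615486 0.14749582] [ 3.13986587e+00  2.04187294e-03 -5.42629708e-03] [ 3.64428651e-01  1.50830256e-01  1.92827671e+00 -4.32900048e-04
  1.06632842e+00  3.63338007e-01] [ 0.01948354 -0.01636613 -0.05545852]
```

View pics/w3.png

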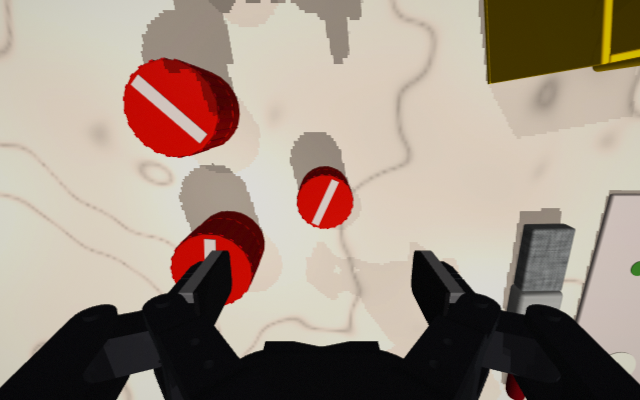

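```bash
python3 - <<'E'
from ana import *
w=cam("wrist"); ana(*w,285,160,360,235,.04)
E
```

```text
circle 0.5243279933929443 0.22656410932540894 d 0.04558670148253441 ((524.4292602539062, 226.43411254882812), (44.32831573486328, 45.02988815307617), 89.22331237792969) stripe [0.52454526 0.22678612] ang -1.9860974179501787 358 len 0.03981417907392985
```

Call:
arm_command(
  steps=[0,0,0.9,0,0,0,0.8,0,0,0.9,0,0,0,0.8,0,0,0.8,0,0,0,0.8,0,0,0.8,0,0,0,0.8,0,0,0.5,0,0,0,0.8,0,0,0.2,0,0,0,0.8,0,0,0,0,0,0,0.8],
  squeeze=30,
)

```text
time: 5.72
tool_pos: [0.5253, 0.2264, 0.0266]
tcp_rot: [-3.141, 0.0, -0.001]
wrist_force: [-0.5, -0.2, 0.1]
width: 0.796
```

```bash
python3 - <<'E'
from h import *
s=bot.read_state(); print(s["time"],s["tool_pos"],s["tcp_rot"],s["width"],s["wrist_force"],s["torque"])
im,K,P=cam("wrist"); save("w4.png",im)
E
```

```text
5.725 [0.52532406 0.22640245 0.02660305] [-3.14149710e+00  4.37690657e-04 -5.20930573e-04] 0.7962855362378005 [-0.46053979 -0.18789852  0.09423924] [-0.02044385  0.04466228  0.0192576 ]
```

View pics/w4.png

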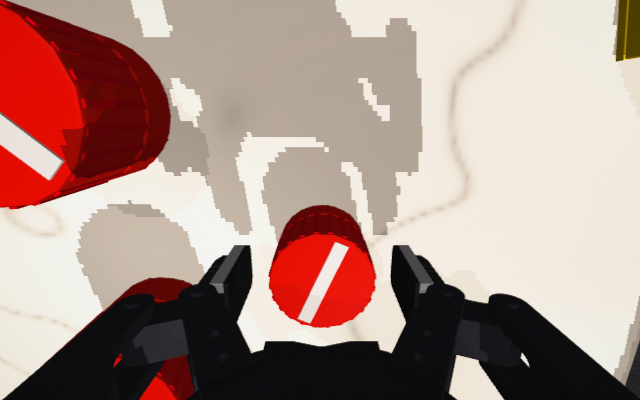

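Call:
arm_command(
  steps=[0,0,0.13,0,0,0,0.8,0,0,0,0,0,0,0.5,0,0,0,0,0,0,0.4,0,0,0,0,0,0,0.3,0,0,0,0,0,0,0.3,0,0,0,0,0,0,0.3],
  squeeze=50,
)

```text
time: 6.52
tool_pos: [0.5254, 0.2267, 0.0229]
tcp_rot: [-3.141, -0.0, -0.001]
wrist_force: [-0.9, 0.3, 4.6]
width: 0.522
```

```bash
python3 - <<'E'
from ana import *
s=bot.read_state(); print(s["time"],s["tool_pos"],s["tcp_rot"],s["width"],s["wrist_force"],s["torque"])
im,K,P=cam("wrist"); save("w5.png",im); ana(im,K,P,240,200,410,345,.04)
E
```

```text
6.525 [0.52544497 0.22672951 0.02292072] [-3.14118886e+00 -1.89858874e-05 -1.34879273e-03] 0.5218971902414158 [-0.9401813   0.25326177  4.58732824] [0.04580649 0.10761498 0.0168307 ]
circle 0.5241647958755493 0.22737577557563782 d 0.04586516693234444 ((523.7683715820312, 227.07777404785156), (43.94328308105469, 45.83174514770508), 21.130855560302734) stripe [0.52460364 0.22711553] ang -1.9826416479347615 1288 len 0.0402118697005651
```

View pics/w5.png

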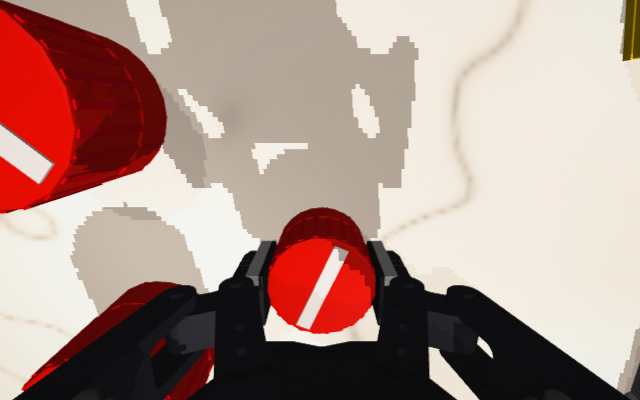

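Call:
arm_command(
  steps=[0,0,-0.4,0,0,0,0.3,0,0,-1,0,0,0,0.3,0,0.4,-1,0,0,0,0.3,0,0.8,-1,0,0,0,0.3,0,1,-1,0,0,0,0.3,0,1,-1,0,0,0,0.3,0,1,-1,0,0,0,0.3,0,1,-1,0,0,0,0.3,0,1,-1,0,0,0,0.3,0,1,-0.8,0,0,0,0.3],
)

```text
time: 7.82
tool_pos: [0.5246, 0.0095, 0.2997]
tcp_rot: [3.142, 0.0, 0.001]
wrist_force: [0.4, -0.1, -1.1]
width: 0.523
```

Call:
arm_command(
  steps=[0,1,0,0,0,0,0.3,0,1,0,0,0,0,0.3,0,1,0,0,0,0,0.3,0,1,0,0,0,0,0.3,0,0.87,0,0,0,0,0.3,0,0,0,0,0,-1,0.3,0,0,0,0,0,-1,0.3,0,0,0,0,0,-1,0.3,0,0,0,0,0,-1,0.3,0,0,0,0,0,-1,0.3],
)

```text
time: 9.07
tool_pos: [0.5244, -0.1355, 0.2981]
tcp_rot: [-3.033, -0.818, 0.002]
wrist_force: [-0.3, 0.4, -0.8]
width: 0.523
```

Call:
arm_command(
  steps=[0,0,0,0,0,-1,0.3,0,0,0,0,0,-1,0.3,0,0,0,0,0,-1,0.3,0,0,0,0,0,-1,0.3,0,0,0,0,0,-1,0.3,0,0,0,0,0,-1,0.3,0,0,0,0,0,-1,0.3,0,0,0,0,0,-0.28,0.3,0,0,0,0,0,0,0.3,0,0,0,0,0,0,0.3],
)

```text
time: 10.32
tool_pos: [0.5249, -0.1356, 0.2983]
tcp_rot: [-2.515, -1.882, 0.0]
wrist_force: [0.4, 0.5, -0.1]
width: 0.523
```

```bash
python3 - <<'E'
from h import *
import pickle
s=bot.read_state(); print(s["time"],s["tool_pos"],s["tcp_rot"],s["width"],s["wrist_force"],s["torque"],s["q"])
w=cam("wrist"); save("w6.png",w[0]); pickle.dump((w,s),open("w6.pkl","wb"))
E
```

```text
10.325 [ 0.524862   -0.13559124  0.29833977] [-2.51510488e+00 -1.88223358e+00  2.24385843e-04] 0.5233888167657232 [ 0.43829852  0.52993685 -0.07810286] [-0.01912028  0.02451604  0.00903868] [-2.98748293e-01 -1.77397952e-02  1.82077943e+00 -1.76763942e-05
  1.33877202e+00 -1.58366072e+00]
```

View pics/w6.png

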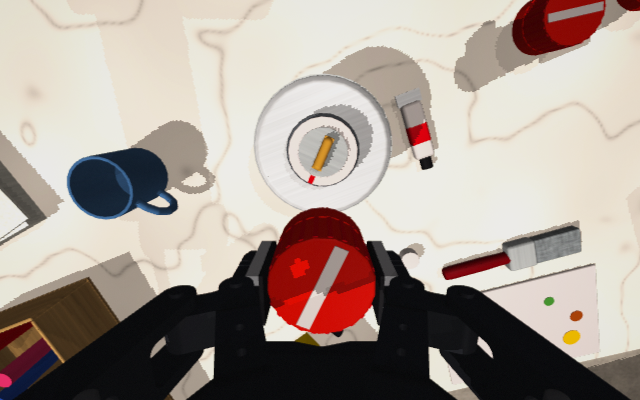

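```bash
cat > meas.py <<'E'
from h import *
def meas(im,K,P,s,canpx,capz,box,rc=36):
    h=cv2.cvtColor(im,cv2.COLOR_RGB2HSV).astype(int); hue,sa,v=h[...,0],h[...,1],h[...,2]
    r,g,b=[im[...,i].astype(int) for i in range(3)]
    yy,xx=np.mgrid[:400,:640]; sub=(xx-canpx[0])**2+(yy-canpx[1])**2<rc**2
    proj=lambda m,z:np.array([p2w(K,P,p.astype(float),z)[:2] for p in np.argwhere(m)[:,::-1]])
    def ax(B):
        m=B.mean(0);u,sv,vt=np.linalg.svd(B-m,full_matrices=False); return m,np.arctan2(vt[0,1],vt[0,0])%np.pi,np.ptp((B-m)@vt[0])
    M=R.from_rotvec(s["tcp_rot"]).as_matrix(); yaw=np.arctan2(M[1,0],M[0,0]); t=s["tool_pos"]
    out={"yaw":yaw}
    bar=sub&(hue>10)&(hue<28)&(sa>140)
    out["bar"]=ax(proj(bar,.1515))
    mk=sub&((hue<8)|(hue>172))&(sa>130); out["mark"]=proj(mk,.136).mean(0)
    hp=cv2.convexHull(np.ascontiguousarray(np.argwhere(sub&(r>175)&(sa<60)&(r-b>8))[:,::-1]).astype(np.int32).reshape(-1,1,2))[:,0].astype(float)
    out["disc"]=cv2.fitEllipse((np.array([p2w(K,P,p,.136)[:2] for p in hp])*1000).astype(np.float32))
    x0,y0,x1,y1=box; sb=(xx>=x0)&(xx<x1)&(yy>=y0)&(yy<y1)
    st=(sb&(sa<110)&(v>90)).astype(np.uint8)
    k,l,ss,c=cv2.connectedComponentsWithStats(st); i=1+np.argmax(ss[1:,4])
    m,a,L=ax(proj(l==i,capz)); d=M.T@np.array([*(m-t[:2]),0])
    out["stripe"]=(m,a,L); out["cap_in_tool_mm"]=d[:2]*1000
    for k,v_ in out.items(): print(k,v_)
E
python3 - <<'E'
from meas import *
import pickle
w,s=pickle.load(open("w6.pkl","rb"))
meas(*w,s,(322,150),s["tool_pos"][2]+.0171,(290,243,352,332))
w2=pickle.load(open("w2.pkl","rb"))
E
```

```text
yaw 1.284916499541591
bar (array([ 0.48973158, -0.12471154]), np.float64(2.4521054172666217), np.float64(0.03150466400325383))
mark [ 0.51287413 -0.14310545]
disc ((490.6285095214844, -125.03572845458984), (64.71797943115234, 64.83063507080078), 34.41413497924805)
stripe (array([ 0.52294423, -0.13529001]), np.float64(2.443202371536842), np.float64(0.040211745877938604))
cap_in_tool_mm [-0.251805   -1.92487767]
```

```bash
python3 - <<'E'
from h import *
import pickle
w,s=pickle.load(open("w6.pkl","rb")); K=w[1]
T=np.eye(4);T[:3,:3]=R.from_rotvec(s["tcp_rot"]).as_matrix();T[:3,3]=s["tool_pos"]
C=np.linalg.inv(T)@w[2]; print(C.round(4))
for n in ("w5.png","w6.png"):
    im=cv2.cvtColor(cv2.imread("pics/"+n),cv2.COLOR_BGR2RGB)
    h=cv2.cvtColor(im,cv2.COLOR_RGB2HSV).astype(int)
    yy,xx=np.mgrid[:400,:640]
    st=((xx>=290)&(xx<352)&(yy>=243)&(yy<332)&(h[...,1]<110)&(h[...,2]>70)).astype(np.uint8)
    k,l,ss,c=cv2.connectedComponentsWithStats(st); i=1+np.argmax(ss[1:,4])
    pts=np.array([p2w(K,C,p.astype(float),-.0171)[:2] for p in np.argwhere(l==i)[:,::-1]])
    m=pts.mean(0);v=np.linalg.svd(pts-m,full_matrices=False)[2]
    q=(pts-m)@v[0]; mid=m+v[0]*(q.max()+q.min())/2
    print(n,m*1e3,mid*1e3,np.arctan2(v[0,1],v[0,0]),np.ptp(q),c[i])
    h2=((h[...,0]<8)|(h[...,0]>172))&(h[...,1]>150)&(xx>255)&(xx<390)&(yy>200)&(yy<345)
    print(np.argwhere(h2).min(0),np.argwhere(h2).max(0))
E
```

```text
[[ 1.000e+00  1.500e-03 -4.000e-04 -6.000e-04]
 [-1.400e-03  9.609e-01  2.768e-01 -7.140e-02]
 [ 8.000e-04 -2.768e-01  9.609e-01 -1.284e-01]
 [ 0.000e+00  0.000e+00  0.000e+00  1.000e+00]]
w5.png [-0.22655419 -1.93636072] [-0.5580527  -1.17668962] 1.982258840124692 0.040262968463822726 [322.21439628 286.83436533]
[208 267] [333 375]
w6.png [-0.25214448 -1.92867394] [-0.56724135 -1.20854717] 1.9832550271840625 0.04021590869380692 [322.15372425 286.85023772]
[208 267] [333 375]
```

Call:
arm_command(
  steps=[0.01,-0.6,0,0,0,-0.07,0.3,0.015,-0.57,0,0,0,0,0.3,0,0,0.8,0,0,0,0.3,0,0,0.9,0,0,0,0.3,0,0,0.9,0,0,0,0.3,0,0,0.8,0,0,0,0.3,0,0,0.45,0,0,0,0.3,0,0,0,0,0,0,0.3,0,0,0,0,0,0,0.3],
)

```text
time: 11.5
tool_pos: [0.4921, -0.1253, 0.1841]
tcp_rot: [2.506, 1.892, 0.002]
wrist_force: [1.0, 0.0, -1.0]
width: 0.524
```

```bash
python3 - <<'E'
from h import *
import pickle
for _ in range(2):
  s=bot.read_state(); print(s["time"],s["tool_pos"],s["tcp_rot"],s["width"],s["wrist_force"],s["torque"],s["q"])
  for n in ("side","scene"):
    w=cam(n); pickle.dump(w,open(f"{n}7.pkl","wb"))
    c=w2p(w[1],w[2],(.491,-.125,.15)).astype(int)
    save(n+"7.png",cv2.resize(w[0][c[1]-45:c[1]+45,c[0]-50:c[0]+50],None,fx=7,fy=6.6,interpolation=cv2.INTER_CUBIC))
E
```

```text
11.5 [ 0.49205621 -0.12531429  0.18406909] [2.50611157e+00 1.89195219e+00 1.67340273e-03] 0.5241425778435784 [ 0.98410986  0.02749583 -0.97095753] [-0.0288192   0.05324545 -0.03818307] [-2.98416074e-01 -6.69049125e-03  2.02450779e+00 -2.66729436e-05
  1.12192230e+00 -1.59170903e+00]
11.6 [ 0.49232699 -0.12539557  0.18427205] [2.50580193e+00 1.89162881e+00 2.19636818e-03] 0.5255467026710795 [-0.08231054  0.41978526 -0.97348624] [-0.03129638 -0.00049741  0.02608089] [-2.98419805e-01 -6.68980274e-03  2.02410992e+00 -1.39897573e-05
  1.12176630e+00 -1.59167268e+00]
```

View pics/side7.png

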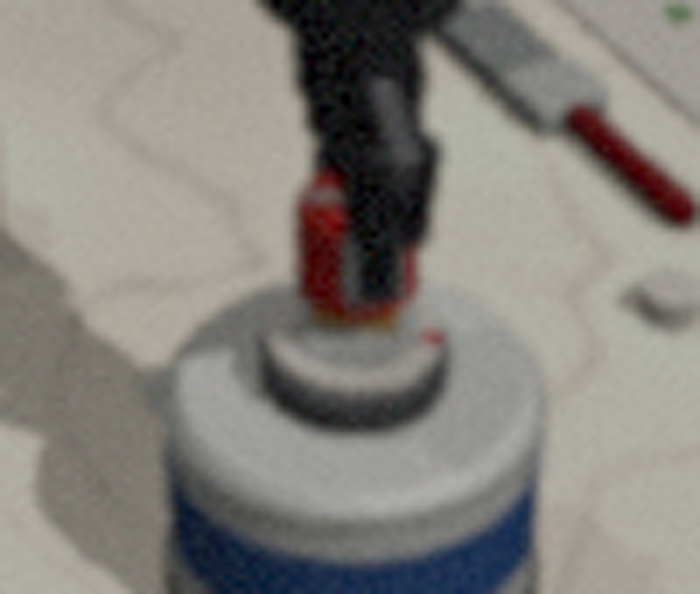

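View pics/scene7.png

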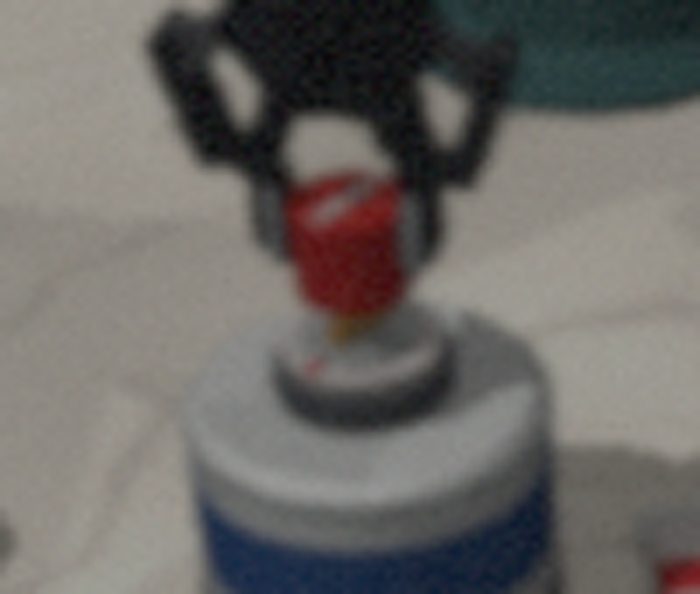

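```bash
python3 - <<'E'
from h import *
import pickle
for n in ("scene","side"):
    im,K,P=pickle.load(open(n+"7.pkl","rb"))
    big=cv2.resize(im,None,fx=4,fy=4,interpolation=cv2.INTER_CUBIC)
    t=np.linspace(0,2*np.pi,90)
    def ring(c,r,z): 
        p=np.array([w2p(K,P,(c[0]+r*np.cos(a),c[1]+r*np.sin(a),z)) for a in t]); return ((p+.5)*4-.5).astype(np.int32).reshape(-1,1,2)
    cv2.polylines(big,[ring((.4907,-.125),.033,.136)],True,(0,255,0),1)
    cv2.polylines(big,[ring((.4907,-.125),.075,.0)],True,(0,255,0),1)
    cv2.polylines(big,[ring((.4915,-.1250),.023,.184-.0229+.04)],True,(0,0,255),1)
    cv2.polylines(big,[ring((.4915,-.1250),.023,.184-.0229)],True,(0,0,255),1)
    c=(w2p(K,P,(.491,-.125,.14))*4).astype(int)
    save(n+"8.png",cv2.resize(big[c[1]-170:c[1]+230,c[0]-170:c[0]+170],None,fx=1.5,fy=1.5))
E
```

```text
(no output)
```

View pics/scene8.png

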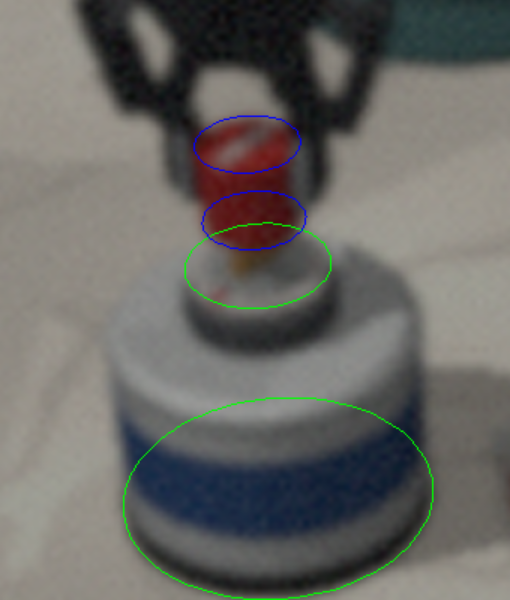

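View pics/side8.png

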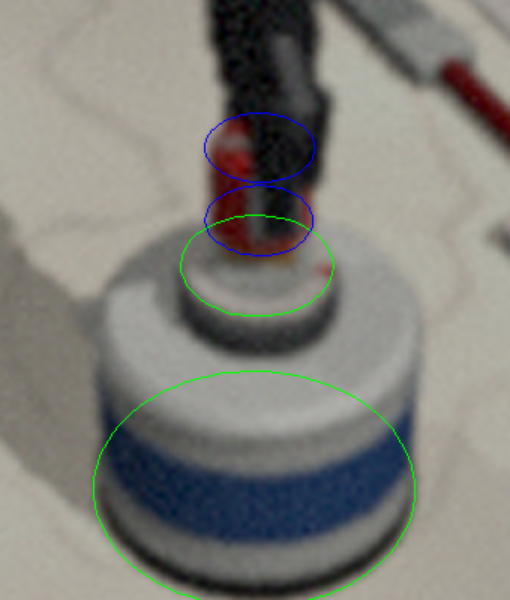

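Call:
arm_command(
  steps=[0,0,0.15,0,0,0,0.3,0,0,0.1,0,0,0,0.3,0,0,0.1,0,0,0,0.3,0,0,0,0,0,0,0.3],
)

```text
time: 12.2
tool_pos: [0.4911, -0.1251, 0.1718]
tcp_rot: [-2.507, -1.892, 0.001]
wrist_force: [-0.4, 0.5, -0.3]
width: 0.526
```

Call:
arm_command(
  steps=[0,0,0.1,0,0,0,0.3,0,0,0,0,0,0,0.3],
)

```text
time: 12.45
tool_pos: [0.4913, -0.1251, 0.1691]
tcp_rot: [-2.507, -1.893, 0.0]
wrist_force: [-0.3, -0.9, -0.4]
width: 0.523
```

Call:
arm_command(
  steps=[0,0,0.1,0,0,0,0.3,0,0,0.07,0,0,0,0.3,0,0,0,0,0,0,0.3],
)

```text
time: 12.82
tool_pos: [0.4913, -0.1251, 0.164]
tcp_rot: [-2.507, -1.893, 0.001]
wrist_force: [0.2, 0.8, -0.9]
width: 0.526
```

Call:
arm_command(
  steps=[0,0,0.05,0,0,0,0.3,0,0,0,0,0,0,0.3],
)

```text
time: 13.08
tool_pos: [0.4914, -0.1251, 0.1626]
tcp_rot: [-2.507, -1.893, 0.0]
wrist_force: [0.1, 0.3, -1.4]
width: 0.526
```

Call:
arm_command(
  steps=[0,0,0.04,0,0,0,0.3,0,0,0,0,0,0,0.3],
)

```text
time: 13.32
tool_pos: [0.4917, -0.1252, 0.1619]
tcp_rot: [2.507, 1.893, 0.0]
wrist_force: [-0.0, 0.0, 0.8]
width: 0.526
```

Call:
arm_command(
  steps=[0,0,0.04,0,0,0,0.3,0,0,0,0,0,0,0.3],
)

```text
time: 13.58
tool_pos: [0.4918, -0.1252, 0.1618]
tcp_rot: [2.507, 1.892, 0.001]
wrist_force: [-2.8, 0.9, 7.3]
width: 0.523
```

```bash
cat > st.py <<'E'
from h import *
s=bot.read_state(); M=R.from_rotvec(s["tcp_rot"]).as_matrix()
print("t",round(s["time"],2),"yaw %.3f"%np.arctan2(M[1,0],M[0,0]),"q6 %.3f"%s["q"][5],"F",s["wrist_force"].round(1),"T",s["torque"].round(3),"j6t %.3f"%s["joint_torque"][5],"z %.4f"%s["tool_pos"][2])
E
python3 st.py; python3 - <<'E'
from h import *
w=cam("wrist"); save("w9.png",w[0])
E
```

```text
t 13.57 yaw 1.293 q6 -1.592 F [-2.8  0.9  7.3] T [0.187 0.498 0.011] j6t 0.000 z 0.1618
```

View pics/w9.png

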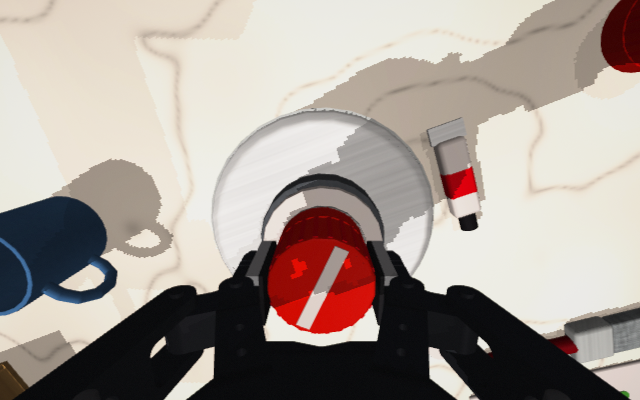

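Call:
arm_command(
  steps=[0,0,-0.01,0,0,0.5,0.3,0,0,0,0,0,0.5,0.3,0,0,0,0,0,0,0.3],
)

```text
time: 14.0
tool_pos: [0.4922, -0.1252, 0.1618]
tcp_rot: [2.602, 1.758, 0.002]
wrist_force: [-1.1, 1.0, 5.6]
width: 0.527
```

```bash
python3 st.py
```

```text
t 14.0 yaw 1.189 q6 -1.487 F [-1.1  1.   5.6] T [ 0.149  0.232 -0.056] j6t 0.105 z 0.1618
```

Call:
arm_command(
  steps=[0,0,0,0,0,0.5,0.3,0,0,0,0,0,0.5,0.3,0,0,0,0,0,0,0.3],
)

```text
time: 14.38
tool_pos: [0.4922, -0.1252, 0.1618]
tcp_rot: [2.69, 1.62, 0.002]
wrist_force: [-1.3, 0.7, 5.9]
width: 0.529
```

```bash
python3 st.py
```

```text
t 14.38 yaw 1.084 q6 -1.382 F [-1.3  0.7  5.9] T [ 0.115  0.205 -0.004] j6t 0.093 z 0.1618
```

Call:
arm_command(
  steps=[0,0,0,0,0,0.5,0.3,0,0,0,0,0,0.5,0.3,0,0,0,0,0,0,0.3],
)

```text
time: 14.75
tool_pos: [0.4924, -0.1251, 0.1618]
tcp_rot: [2.772, 1.477, 0.003]
wrist_force: [-0.4, 1.1, 5.2]
width: 0.523
```

```bash
python3 st.py
```

```text
t 14.75 yaw 0.979 q6 -1.278 F [-0.4  1.1  5.2] T [ 0.232  0.081 -0.04 ] j6t 0.111 z 0.1618
```

Call:
arm_command(
  steps=[0,0,0,0,0,0.5,0.3,0,0,0,0,0,0.5,0.3,0,0,0,0,0,0,0.3],
)

```text
time: 15.12
tool_pos: [0.4924, -0.1251, 0.1618]
tcp_rot: [2.844, 1.331, 0.003]
wrist_force: [0.0, 0.6, 5.7]
width: 0.523
```

```bash
python3 st.py
```

```text
t 15.12 yaw 0.876 q6 -1.174 F [0.  0.6 5.7] T [0.233 0.05  0.292] j6t 0.413 z 0.1618
```

Call:
arm_command(
  steps=[0,0,0,0,0,0.5,0.3,0,0,0,0,0,0.5,0.3,0,0,0,0,0,0,0.3],
)

```text
time: 15.5
tool_pos: [0.4923, -0.1252, 0.1618]
tcp_rot: [2.911, 1.18, 0.003]
wrist_force: [-0.7, 1.4, 4.2]
width: 0.527
```

```bash
python3 st.py
```

```text
t 15.5 yaw 0.770 q6 -1.069 F [-0.7  1.4  4.2] T [0.174 0.146 0.098] j6t 0.255 z 0.1618
```

```bash
cat > look.py <<'E'
import sys
from h import *
o=[]
for n in ("scene","side","wrist"):
    w=cam(n); im=w[0]
    if n!="wrist":
        c=w2p(w[1],w[2],(.491,-.125,.15)).astype(int); im=cv2.resize(im[c[1]-32:c[1]+32,c[0]-32:c[0]+32],(400,400),interpolation=cv2.INTER_CUBIC)
    else: im=cv2.resize(im[140:345,215:430],(400,400),interpolation=cv2.INTER_CUBIC)
    o.append(im)
save(sys.argv[1],cv2.resize(np.hstack(o),(800,267)))
h=cv2.cvtColor(w[0],cv2.COLOR_RGB2HSV).astype(int); yy,xx=np.mgrid[:400,:640]
s=bot.read_state();M=R.from_rotvec(s["tcp_rot"]).as_matrix()
T=np.eye(4);T[:3,:3]=M;T[:3,3]=s["tool_pos"];C=np.linalg.inv(T)@w[2]
st=((xx>=275)&(xx<368)&(yy>=243)&(yy<332)&(h[...,1]<110)&(h[...,2]>70)).astype(np.uint8)
k,l,ss,c=cv2.connectedComponentsWithStats(st); i=1+np.argmax(ss[1:,4])
pts=np.array([p2w(w[1],C,p.astype(float),-.0171)[:2] for p in np.argwhere(l==i)[:,::-1]]); m=pts.mean(0);v=np.linalg.svd(pts-m,full_matrices=False)[2]
print("stripe in tool",np.arctan2(v[0,1],v[0,0])%np.pi,c[i],"len",np.ptp((pts-m)@v[0]))
E
python3 look.py l1.png
```

```text
stripe in tool 1.9853517531875624 [322.36427457 286.7698908 ] len 0.040224045912623435
```

View pics/l1.png

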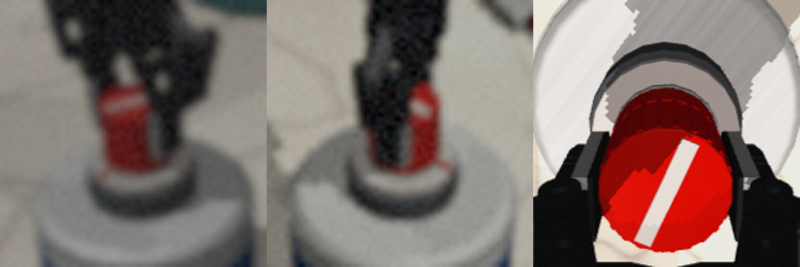

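Call:
arm_command(
  steps=[0,0,0,0,0,0.5,0.3,0,0,0,0,0,0,0.3],
)

```text
time: 15.9
tool_pos: [0.4923, -0.1253, 0.1618]
tcp_rot: [2.941, 1.103, 0.003]
wrist_force: [-0.5, 1.3, 5.2]
width: 0.521
```

```bash
python3 st.py
```

```text
t 15.9 yaw 0.718 q6 -1.016 F [-0.5  1.3  5.2] T [0.147 0.175 0.031] j6t 0.109 z 0.1618
```

Call:
arm_command(
  steps=[0,0,0,0,0,0.5,0.3,0,0,0,0,0,0,0.3],
)

```text
time: 16.15
tool_pos: [0.4924, -0.1254, 0.1618]
tcp_rot: [2.968, 1.025, 0.003]
wrist_force: [0.0, -0.4, 5.3]
width: 0.525
```

```bash
python3 st.py
```

```text
t 16.15 yaw 0.665 q6 -0.964 F [ 0.  -0.4  5.3] T [ 0.067  0.119 -0.093] j6t 0.089 z 0.1618
```

Call:
arm_command(
  steps=[0,0,0,0,0,0.5,0.3,0,0,0,0,0,0,0.3],
)

```text
time: 16.4
tool_pos: [0.4924, -0.1254, 0.1618]
tcp_rot: [2.994, 0.948, 0.003]
wrist_force: [-0.6, 0.7, 6.4]
width: 0.529
```

```bash
python3 st.py
```

```text
t 16.4 yaw 0.613 q6 -0.912 F [-0.6  0.7  6.4] T [ 0.041  0.03  -0.023] j6t 0.089 z 0.1618
```

Call:
arm_command(
  steps=[0,0,0,0,0,0.5,0.3,0,0,0,0,0,0,0.3],
)

```text
time: 16.65
tool_pos: [0.4924, -0.1255, 0.1618]
tcp_rot: [3.018, 0.869, 0.003]
wrist_force: [0.0, 0.3, 5.4]
width: 0.523
```

```bash
python3 st.py
```

```text
t 16.65 yaw 0.561 q6 -0.859 F [0.  0.3 5.4] T [-0.031  0.066  0.   ] j6t 0.088 z 0.1618
```

Call:
arm_command(
  steps=[0,0,0,0,0,0.5,0.3,0,0,0,0,0,0,0.3],
)

```text
time: 16.9
tool_pos: [0.4924, -0.1255, 0.1618]
tcp_rot: [3.039, 0.79, 0.003]
wrist_force: [-0.4, -0.1, 5.5]
width: 0.526
```

```bash
python3 st.py; python3 look.py l2.png
```

```text
t 16.9 yaw 0.508 q6 -0.807 F [-0.4 -0.1  5.5] T [-0.083  0.063 -0.047] j6t 0.091 z 0.1618
stripe in tool 1.9841726163683862 [322.33411215 286.85358255] len 0.04022972511832862
```

View pics/l2.png

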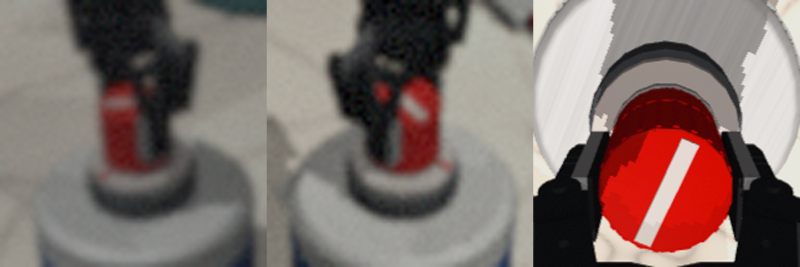

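```bash
cat > mk.py <<'E'
from h import *
a=np.linspace(-np.pi,np.pi,181)
for n in ("scene","side"):
    im,K,P=cam(n); f=im.astype(np.float32)
    # align: known offset of the camera from disc outline is small; try r range
    best=[]
    for t in a:
        v=[]
        for r in (.027,.029,.031):
            u=w2p(K,P,(.4907+r*np.cos(t),-.125+r*np.sin(t),.136)).astype(np.float32)
            p=cv2.getRectSubPix(f,(1,1),(float(u[0]),float(u[1])))[0,0]; v.append(p[0]-(p[1]+p[2])/2)
        best.append(np.mean(v))
    best=np.array(best); 
    for i in range(1,180):
        if best[i]>best[i-1] and best[i]>=best[i+1] and best[i]>20: print(n,"ang %.2f red %.0f"%(a[i],best[i]))
E
python3 mk.py
```

```text
scene ang -2.83 red 67
scene ang -2.55 red 70
scene ang -0.94 red 23
side ang -0.84 red 38
side ang 0.42 red 85
side ang 0.87 red 95
```

```bash
python3 - <<'E'
from h import *
import pickle
D=pickle.load(open("d0.pkl","rb"))
a=np.linspace(-1.6,0,81)
def prof(w):
    im,K,P=w; f=im.astype(np.float32); o=[]
    for t in a:
        v=[]
        for r in (.026,.028,.030):
            u=w2p(K,P,(.4907+r*np.cos(t),-.125+r*np.sin(t),.136)).astype(np.float32)
            p=cv2.getRectSubPix(f,(1,1),(float(u[0]),float(u[1])))[0,0]; v.append(p[0]-(p[1]+p[2])/2)
        o.append(np.mean(v))
    return np.array(o)
for n in ("scene","side"):
    for lab,w in (("init",D[n]),("now",cam(n))):
        o=prof(w); 
        wt=np.clip(o-8,0,None)*(a<-.3); print(n,lab,"peak %.2f cen %.2f"%(a[o.argmax()],(wt*a).sum()/wt.sum()),o[::8].round())
E
```

```text
scene init peak -0.70 cen -0.71 [ 4.  5.  5.  6.  9. 22. 24. 10.  4.  5.  4.]
scene now peak -0.94 cen -0.95 [ 9.  8.  8. 15. 24. 18. 10.  6.  7.  6.  5.]
side init peak -0.66 cen -0.62 [ 8.  7.  8.  7.  9. 17. 35. 25. 10.  6.  5.]
side now peak -0.82 cen -0.80 [ 8.  7.  7. 10. 25. 38. 20. 10. 11. 16. 29.]
```

Call:
arm_command(
  steps=[0,0,-0.01,0,0,0,0.55,0,0,0,0,0,0,0.65,0,0,0,0,0,0,0.75,0,0,0,0,0,0,0.8,0,0,0,0,0,0,0.8],
)

```text
time: 17.88
tool_pos: [0.4914, -0.1251, 0.1608]
tcp_rot: [-3.041, -0.789, 0.0]
wrist_force: [0.2, -0.3, 0.5]
width: 0.796
```

```bash
python3 st.py; python3 look.py l3.png
```

```text
t 17.88 yaw 0.508 q6 -0.806 F [ 0.2 -0.3  0.5] T [-0.011 -0.006 -0.038] j6t -0.001 z 0.1608
stripe in tool 1.9832315773400877 [323.84459984 289.86480186] len 0.04055756622223641
```

View pics/l3.png

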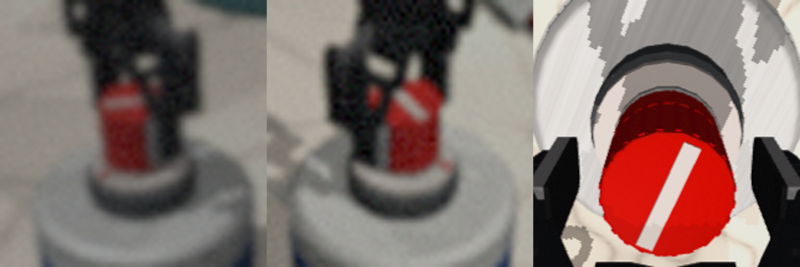

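Call:
arm_command(
  steps=[0,0,-0.4,0,0,0,0.8,0,0,-0.9,0,0,0,0.8,0,0,-0.9,0,0,0,0.8,0,0.4,-0.9,0,0,0,0.8,0,0.5,-0.9,0,0,0,0.8,0,0.5,-0.6,0,0,0,0.8,0,0,0,0,0,0,0.8,0,0,0,0,0,0,0.8],
)

```text
time: 19.02
tool_pos: [0.5114, -0.1614, 0.2985]
tcp_rot: [-3.04, -0.789, 0.001]
wrist_force: [0.5, -0.1, -1.1]
width: 0.802
```

```bash
python3 st.py; python3 - <<'E'
from h import *
import pickle
im,K,P=cam("wrist"); pickle.dump((im,K,P),open("w10.pkl","wb"))
u=w2p(K,P,(.4907,-.125,.15)).astype(int); print(u)
save("w10.png",cv2.resize(im[u[1]-60:u[1]+60,u[0]-60:u[0]+60],None,fx=5,fy=5,interpolation=cv2.INTER_CUBIC))
h=cv2.cvtColor(im,cv2.COLOR_RGB2HSV).astype(int); yy,xx=np.mgrid[:400,:640]
sub=(xx-u[0])**2+(yy-u[1])**2<26**2
for th in (.179,):
    st=(sub&(h[...,1]<110)&(h[...,2]>130)).astype(np.uint8)
    k,l,ss,c=cv2.connectedComponentsWithStats(st)
    for i in range(1,k):
        if ss[i,4]<60: continue
        pts=np.array([p2w(K,P,p.astype(float),th)[:2] for p in np.argwhere(l==i)[:,::-1]]);m=pts.mean(0);v=np.linalg.svd(pts-m,full_matrices=False)[2];q=(pts-m)@v[0]
        print("stripe",m,m+v[0]*(q.max()+q.min())/2,"ang",np.arctan2(v[0,1],v[0,0])%np.pi,"L",np.ptp(q),c[i])
red=(((h[...,0]<8)|(h[...,0]>172))&(h[...,1]>130)&(abs(xx-u[0])<60)&(abs(yy-u[1])<60)).astype(np.uint8)
k,l,ss,c=cv2.connectedComponentsWithStats(red)
for i in range(1,k):
    if ss[i,4]>8: w=p2w(K,P,c[i],.136); print("red",ss[i],w,np.hypot(w[0]-.4907,w[1]+.125),np.arctan2(w[1]+.125,w[0]-.4907))
E
python3 mk.py
```

```text
t 19.02 yaw 0.508 q6 -0.860 F [ 0.5 -0.1 -1.1] T [ 0.018 -0.002 -0.026] j6t -0.000 z 0.2985
[322 146]
stripe [ 0.49081673 -0.12415438] [ 0.49085236 -0.12452883] ang 1.6656654384516352 L 0.037433799673715185 [323.05337079 148.8511236 ]
red [ 295  121   56   58 2127] [ 0.49289588 -0.12901195  0.136     ] 0.004573576668473915 -1.0700015081788194
scene ang -3.04 red 64
scene ang -2.93 red 64
scene ang -2.76 red 66
scene ang -2.51 red 65
scene ang -0.94 red 24
scene ang 2.65 red 48
scene ang 2.97 red 56
scene ang 3.11 red 56
side ang -0.84 red 36
side ang 0.49 red 83
side ang 1.05 red 102
```

View pics/w10.png

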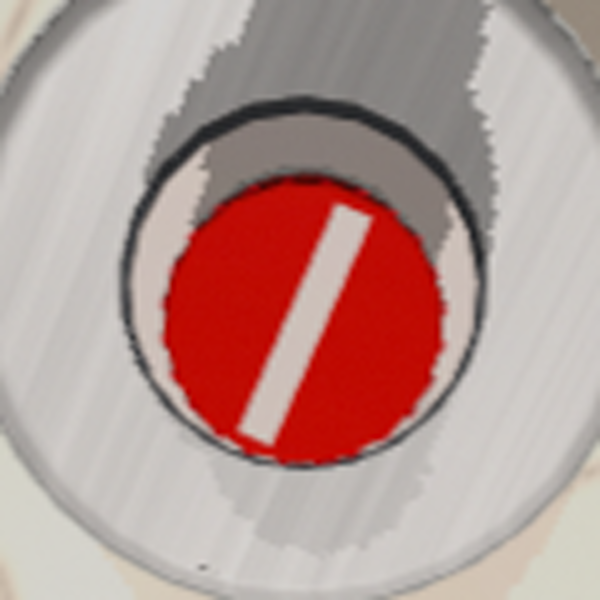

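Call:
arm_command(
  steps=[0,0.9,0,0,0,0,0.8,0,0.9,0,0,0,0,0.8,0,0.9,0,0,0,0,0.8,0,0,0,0,0,0,0.8,0,0,0,0,0,0,0.8],
)

```text
time: 19.8
tool_pos: [0.5507, -0.2318, 0.2982]
tcp_rot: [-3.039, -0.789, 0.002]
wrist_force: [0.1, 0.7, 0.3]
width: 0.798
```

```bash
python3 st.py; python3 - <<'E'
from h import *
im,K,P=cam("wrist")
u=w2p(K,P,(.4907,-.125,.15)).astype(int); print(u)
a=im[max(0,u[1]-60):u[1]+60,u[0]-60:u[0]+60]
save("w11.png",cv2.resize(a,None,fx=5,fy=5,interpolation=cv2.INTER_CUBIC)); print(a.shape)
h=cv2.cvtColor(im,cv2.COLOR_RGB2HSV).astype(int); yy,xx=np.mgrid[:400,:640]
red=(((h[...,0]<8)|(h[...,0]>172))&(h[...,1]>130)&(abs(xx-u[0])<60)&(abs(yy-u[1])<60)).astype(np.uint8)
k,l,ss,c=cv2.connectedComponentsWithStats(red)
for i in range(1,k):
    if ss[i,4]>8: w=p2w(K,P,c[i],.136); print("red",ss[i],w,np.hypot(w[0]-.4907,w[1]+.125),np.arctan2(w[1]+.125,w[0]-.4907))
E
```

```text
t 19.8 yaw 0.508 q6 -0.948 F [0.1 0.7 0.3] T [-0.014  0.002 -0.036] j6t -0.001 z 0.2982
[322  47]
(107, 120, 3)
red [ 292    6   62   74 2982] [ 0.48732359 -0.11936891  0.136     ] 0.006565774527093074 2.1109229677306227
red [324  81   6  10  51] [ 0.50792645 -0.14782031  0.136     ] 0.02859226057667695 -0.9241834630352551
```

View pics/w11.png

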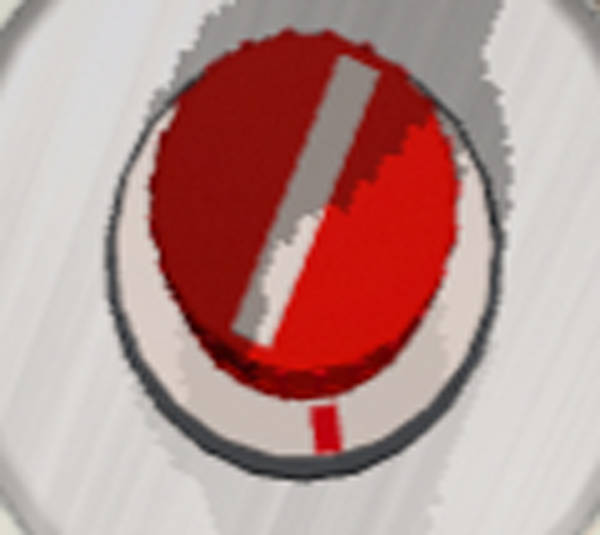

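The mark is at crop pixel (327,428), which is −0.924 rad at 28.6 mm radius. The stripe is at −1.476 rad, so the cap sits 0.55 rad clockwise past the mark. It is seated, centred and released, so I'm handing in.

```bash
python3 - <<'E'
from h import *
print(bot.finish_job())
E
```

```text
the job is handed in; nothing more can be done
None
```

I picked up the 46 mm red cap, the smallest of the three. I set it over the brass bar with about 7 N of contact and turned it clockwise through one click. Then I released it, backed the arm clear and handed the job in at about 20 s. No verdict was reported.

**Click felt:** torque rose to about 0.3 N m, then fell back to the friction level. I stopped there, before any second rise, and the cap did not slip in the grip.

**Last checks:**
- The cap's stripe is about 0.55 rad clockwise of the plug's mark; the allowed range is 0.37 to 0.9 rad.
- It is centred within about 0.5 mm in the top view.
- At contact, the cap's underside was at about 0.139 m, level with the seat. I did not measure this again after letting go, but the pictures show the cap still down and upright.
- The arm touched nothing on the way back, and the wrist force was near zero.

**Disagreements:**
- The mark's turn read about 0.24 rad in the scene camera and 0.17 rad in the side camera. I relied on the close wrist view, which gave 0.23 rad.
- The cap's offset in the grip differed by about 1 mm between views, but it went onto the bar without trouble.
- I did not measure the other items' positions at the end. Nothing was touched on purpose.

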